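# Lock the red quarter-turn bolt in the slotted rail against the sprung buffer

## Robot

A 6-joint arm with a two-finger parallel gripper is mounted at the origin on the work surface. World frame = base frame: x ahead of the robot, y to its left, z up, the work surface at z = 0. Lengths are in m, angles in rad, forces in N, time in s.
With the tool pointing down it reaches from about 0.275 to 0.875 m from the base axis. Payload 12.5 kg.
Tool frame: the origin (TCP) lies at the very end of the fingers, on their centre line; the grasp point (between the pads) lies 19 mm behind it; x points along the fingers, y is the direction in which the jaws open and shut, and the axes are right-handed (so a half turn about x gives the same grasp; the last joint's range is limited). The gripper opens to 85 mm and grips with 20 to 120 N. Pads are 22 mm wide; open, the fingers measure 114 mm over their backs; the gripper's body (76 mm by 85 mm) begins 54 mm behind the grasp point. The pads swing forward as they close: fully open they stand 13 mm farther back than shut.
Start: joints at [1.223, 0.351, 1.652, -0, 1.139, -0.085], TCP at [0.143, 0.531, 0.231] pointing down, gripper open.
Joint ranges: [-2.75, 2.75], [-0.79, 2.1], [0.01, 2.65], [-1.57, 4.71], [0.07, 3.14], [-2.87, 2.87]. Speed limits (rad/s): [2.22, 2.22, 2.79, 3.14, 3.14, 3.14].

## Interface

Orientations are given as a 3x3 rotation matrix whose columns are the frame's x, y, z axes.
In Python, from bench import manip gives the robot as it stands. Calls block until the motion is done:
- manip.move_ptp(position, orientation): joint-space move of the TCP to a pose.
- manip.move_l(position, attitude=None, max_speed=0.15): straight line of the TCP; attitude=None keeps the orientation; max_speed is the mean speed in m/s.
- manip.move_j(angles): joint-space move.
- manip.set_gripper(opening, effort=None): opening from 0.0 (shut) to 1.0 (fully open); effort is the grip in N (None keeps the last); returns when the fingers have stopped.
- manip.dwell(seconds).
- manip.inverse_kinematics(position, orientation): joint angles nearest the present ones, or None.
- manip.grab_frame(name): name is "scene" or "top"; returns (picture, depth): 480x640x3 uint8, red, green, blue; 480x640 float32, m along the optical axis (not along the pixel's ray), 0 where there is no reading.
- manip.get_calibration(name): a dict with "camera_matrix" (3x3 intrinsics, pixels), "R" (3x3) and "t" (3): a world point X has camera coordinates R X + t. Camera axes: x right, y down, z forward; pixel columns grow to the right and rows downward; lengths in m; the calibration is good to about 2 mm. A picture is of the moment at which its call begins. get_calibration takes no time and is no camera call.
A pose or a line that the arm cannot do raises manip.Unreachable and nothing moves.
- manip.sign_off(): hands the job in, once; it reports no verdict.
Trained networks look in the newest picture that a camera, given by its name, has taken for a name from the list of things; names that differ only in an ending like _2 or _b are one class to them, and where a whole thing is asked for, a point or a joint stands for the part that bears it (a point fixed in the world has none). Each returns a list of dicts, best first, with "confidence" (0 to 1); they miss things now and then, are a little off and sometimes report something else, mostly with a low value. They report only what shows in the picture. A call takes as long as a camera call. They do not tell look-alikes from the thing itself.
- manip.look_for(camera, name): "at" ([x, y, z] in m, in world coordinates, good to about 4 mm: the middle of the surface that is visible of it).
Readings, each from a call of its own:
- manip.current_time(): time.
- manip.current_qpos(): joint angles.
- manip.current_joint_vel(): joint speeds.
- manip.current_joint_torque(): joint torques, N m.
- manip.current_ee_pos(): TCP position.
- manip.current_tcp_rot(): TCP orientation.
- manip.current_force(): force on the tool from outside, world axes, zero at the start.
- manip.current_ft_torque(): the same for the moment, N m.
- manip.current_grip_width(): opening from 0.0 (shut) to 1.0 (fully open).
Only numpy, scipy, OpenCV 4.12 (cv2) and the standard library are available. Lean on these libraries where they do the work, as an engineer would, in place of code of your own. Each camera call takes 0.05 s, during which the arm holds its last target.

## Task

Fit the red-winged bolt to the aluminium rail: lower its hammer head into the slot well clear of the sprung buffer, slide it along until it squeezes the yellow buffer plate about halfway in (a push of 3 to 4 N), then press it down against its spring, turn it a quarter turn clockwise and let it rise so that the head catches under the lips. Leave it locked there with the buffer still squeezed; work gently (never more than 10 N on the buffer, nor push, pull or wedge the bolt in the rail with more than 25 N) and do not disturb the grey bolt or the other things on the desk.

Things in the scene. Friction and masses are not known exactly. Their poses are not given: they have to be found in the camera images.
- bolt: loose bolt with RED wing grip, black collar and hub, 66 mm tall, 90 to 150 g, standing on its head at the start. Origin: centre of the head's underside, z up. Steel hammer head 30 mm long (own x), 16 wide (own y), z 0 to 8 mm, lowest 2 mm only 27 x 13. Two opposite corners are cut: in the rail it turns only clockwise from above, and jams some 10 degrees past a quarter turn. Shank 15 mm thick
- bolt_neck (a point): on the bolt's axis at the underside of its free collar, 10 mm above the bolt's origin. The round collar (30 mm across, 5 thick) is sprung: it can be pushed up the shank by 10 mm (4 N to start, then 1.5 N per mm, hard stop at 10 mm). This point does not move with the collar
- bolt_grip (a point): centre of the bolt's red wing grip, 49 mm above the bolt's origin: an upright flat block 36 mm long (own x, as the head), 12 mm thick (own y), z 32 to 66 mm of the bolt; pinch it across its thickness. Below it a hub 24 mm across, z 26 to 32: keep fingertips above z = 33 mm
- rail: fixed aluminium slotted rail lying on the desk, 320 mm long (own y), 41 wide (own x), 40 high. Origin: centre of its underside. In its top a slot 18 mm wide, centred on own x = 0, runs along own y. The lips beside it are 5 mm thick (35 to 40 mm up); the hollow below is 32.4 mm wide and open down to 4 mm up
- rail_slot (a point): middle of the slot at the rail's top, 40 mm above its underside, axes as the rail's. With the collar just resting on the lips the bolt's origin is 30 mm above the rail's underside, the head still between the lips; press it below 27 mm (over 8.5 N) before turning; caught under the lips, the spring holds it at 27 mm
- buffer: fixed black block of the sprung buffer on the rail's +y end, 38 x 30 x 14 mm; origin: centre of its underside, 145 mm along the rail's +y from the rail's origin, 40 mm up, axes as the rail's. A brass sleeve and sprung plunger with a yellow face plate (22 mm wide, 1.5 to 11.5 mm above the rail's top) reach out of it along -y and meet the edge of the bolt's collar
- buffer_bore (a point): where the sleeve leaves the block, 15 mm from the block's origin along -y, 6.5 mm above the rail's top. The sleeve is set differently every time and is not measured: the free yellow plate faces the slot 29 to 64 mm from this point. The plunger starts to yield at 1 N, then 0.5 N per mm, bottoming hard after 10 mm (6 N)
- spare: loose bolt of the same shape, all grey; leave it alone; origin: centre of its underside
- calculator: white desk calculator, 160 x 80 x 14 mm, origin: centre of its underside; leave alone
- scale: grey pocket scale, 130 x 80 x 21 mm, origin: centre of its underside; leave alone
- water: water bottle with blue cap, 64 mm diameter, 200 mm tall, origin: centre of its underside; leave alone
- eraser: red eraser, 45 x 22 x 13 mm, origin: centre of its underside; leave alone
- weight: brass weight, 36 mm diameter, 30 mm tall, origin: centre of its underside; leave alone
- weight2: brass weight, 26 mm diameter, 22 mm tall, origin: centre of its underside; leave alone
Things that resemble listed ones, but are neither listed nor needed, are in the scene too. What is shaped like the bolt but blue or turquoise is not meant.

How it is judged:
On the way, in this order (a step that is already met when the one before it is completed fails the run):
1. the red bolt's head is down between the lips, lengthwise, not yet at the buffer (x of bolt in the frame of rail between -0.004 and 0.004 m and y of bolt in the frame of rail between -0.15 and 0.12 m and z of bolt in the frame of rail below 0.0345 m and angle between the x axis of bolt and the y axis of rail, either way round below 0.2 rad and contact force between bolt and buffer below 0.1 N), for 0.1 s.
2. still lengthwise in the slot, the bolt squeezes the buffer with 1.8 to 5.2 N (x of bolt in the frame of rail between -0.004 and 0.004 m and y of bolt in the frame of rail between -0.15 and 0.12 m and contact force between bolt and buffer between 1.8 and 5.2 N and angle between the x axis of bolt and the y axis of rail, either way round below 0.2 rad and z of bolt in the frame of rail below 0.0345 m), for 0.2 s.
3. the bolt is turned a quarter turn, its head caught under the lips, the buffer still squeezed (x of bolt in the frame of rail between -0.004 and 0.004 m and y of bolt in the frame of rail between -0.15 and 0.12 m and z of bolt in the frame of rail between 0.0255 and 0.0288 m and angle between the x axis of bolt and the x axis of rail, either way round below 0.26 rad and angle between bolt's own z axis and vertical below 0.12 rad and contact force between bolt and buffer between 1.8 and 5.2 N), for 0.2 s.
At the end, for the whole second after the job is handed in: The red bolt stands in the rail's slot (within 4 mm of its centre line, upright within 7 degrees), turned across the slot within 15 degrees, its head caught under the lips (origin 25.5 to 28.8 mm above the rail's underside), at rest, released, and still squeezing the buffer with 1.8 to 5.2 N (all of step 3 and linear speed of bolt below 0.02 m/s and contact force between the fingers and bolt below 0.1 N); the robot touches nothing.
It fails at once if more than 10 N between the bolt and the buffer (contact force between bolt and buffer above 10 N).
It fails at once if more than 45 N between the bolt and the rail, all contacts added up (locked, the spring alone makes 17 N) (contact force between bolt and rail above 45 N).
It fails at once if the robot presses on the rail or its buffer with more than 10 N (contact force between any of the arm, the fingers and rail above 10 N).
It fails at once if the spare grey bolt moved by more than 15 mm (distance of spare from where it was at the start of the episode above 0.015 m).
It fails at once if another loose thing on the desk moved by more than 15 mm (distance of any of calculator, scale, water, eraser, weight, weight2 from where it was at the start of the episode above 0.015 m).
It also fails if it takes over 64 s, if anything falls off the work surface, if the arm or the gripper's body presses on something with over 40 N, if the wrist force passes 120 N, or if a joint passes its speed limit or range.

## Working session

There is one attempt and no reset: what is moved stays moved. The work goes in short steps, each a Python script; the robot and the scene stay as the last script left them, time stands still between calls to the robot, and variables do not carry over. Pictures are saved under pics/ and viewed, and the job is handed in when it is done.

```bash
ls -la; mkdir -p pics
python3 - <<'E'
from bench import manip
import cv2, numpy as np
for n in ("scene","top"):
    p,d=manip.grab_frame(n)
    np.savez("f0_%s.npz"%n,p=p,d=d)
    cv2.imwrite("pics/%s0.png"%n,cv2.cvtColor(p,cv2.COLOR_RGB2BGR))
    c=manip.get_calibration(n); print(n,c)
    for k in ("bolt","rail","buffer","spare"):
        for r in manip.look_for(n,k): print(k,np.round(r["at"],4),round(r["confidence"],2))
print(manip.current_time(),manip.current_force(),manip.current_tcp_rot())
E
```

```text
total 12
drwxr-xr-x  3 agent agent 4096 Dec  6 05:30 .
drwxr-xr-x 23 root  root  4096 Dec  6 05:30 ..
drwxr-xr-x  2 agent agent 4096 Dec  6 05:30 pics
scene {'camera_matrix': array([[609.42155498,   0.        , 315.94144077],
       [  0.        , 609.42155498, 245.51333616],
       [  0.        ,   0.        ,   1.        ]]), 'R': array([[ 0.69838914,  0.71569409, -0.00588077],
       [ 0.47027832, -0.46507025, -0.75003198],
       [-0.53952842,  0.52104859, -0.66137542]]), 't': array([-0.35199892, -0.2038831 ,  1.75915282])}
bolt [ 0.3856 -0.1784  0.0465] 0.89
bolt [ 0.4721 -0.0491  0.0459] 0.8
bolt [ 0.4616 -0.2204  0.0422] 0.73
bolt [ 0.4529 -0.1466  0.0425] 0.51
bolt [0.4448 0.1868 0.0458] 0.3
bolt [0.5989 0.1231 0.0485] 0.24
rail [ 0.5992 -0.0329  0.0304] 0.8
buffer [0.6013 0.1181 0.0516] 0.43
buffer [ 0.5827 -0.4273  0.1093] 0.39
spare [0.4465 0.1845 0.045 ] 0.78
top {'camera_matrix': array([[502.37669621,   0.        , 315.82760632],
       [  0.        , 502.37669621, 252.20502624],
       [  0.        ,   0.        ,   1.        ]]), 'R': array([[ 0.00754196, -0.99997076, -0.00126287],
       [-0.97481988, -0.00707079, -0.22288158],
       [ 0.22286613,  0.00291203, -0.97484471]]), 't': array([-0.0140628 ,  0.53619951,  1.50315584])}
bolt [ 0.3706 -0.1667  0.0583] 0.59
bolt [ 0.4609 -0.0453  0.058 ] 0.44
bolt [0.2947 0.4017 0.0167] 0.37
rail [ 0.5898 -0.0064  0.0327] 0.59
buffer [0.5926 0.1292 0.0551] 0.55
0.5 [-0.09584192 -0.40497091 -0.21629272] [[-6.70004769e-05  2.59792616e-01  9.65664430e-01]
 [-5.21155747e-05  9.65664430e-01 -2.59792620e-01]
 [-9.99999996e-01 -6.77323861e-05 -5.11607358e-05]]
```

View pics/scene0.png

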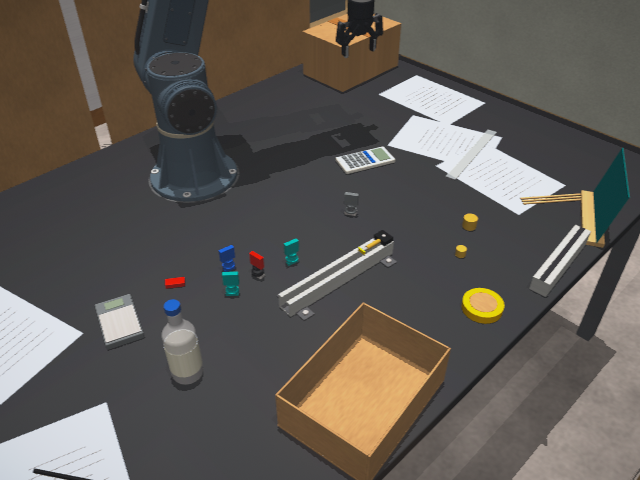

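View pics/top0.png

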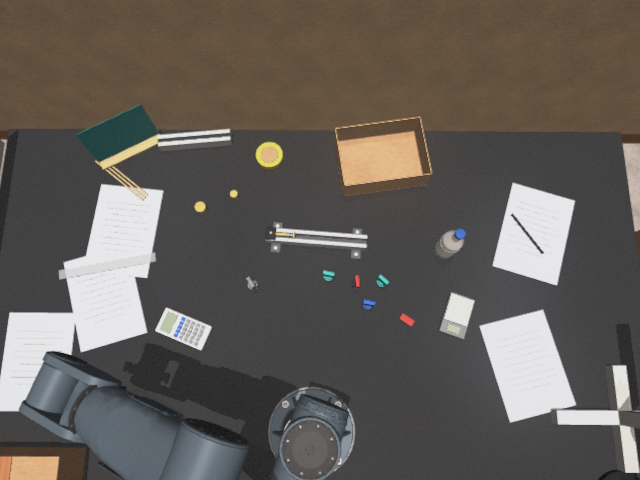

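```bash
cat > H.py <<'E'
import numpy as np, cv2
from bench import manip
def cloud(n,p,d):
    c=manip.get_calibration(n);K=c["camera_matrix"];h,w=d.shape
    u,v=np.meshgrid(np.arange(w),np.arange(h))
    X=np.stack([(u-K[0,2])/K[0,0]*d,(v-K[1,2])/K[1,1]*d,d],-1)
    W=(X-c["t"])@c["R"]
    W[d<=0]=np.nan
    return W
def proj(n,P):
    c=manip.get_calibration(n);q=c["camera_matrix"]@(c["R"]@np.asarray(P)+c["t"]);return q[:2]/q[2]
def crop(p,u0,v0,u1,v1,s,fn):
    im=cv2.resize(cv2.cvtColor(p[v0:v1,u0:u1],cv2.COLOR_RGB2BGR),None,fx=s,fy=s,interpolation=cv2.INTER_CUBIC);cv2.imwrite(fn,im)
E
python3 - <<'E'
from H import *
F={n:np.load("f0_%s.npz"%n) for n in("scene","top")}
crop(F["scene"]["p"],200,190,400,330,4,"pics/cs0.png")
crop(F["top"]["p"],260,210,400,315,5,"pics/ct0.png")
for n,bx in(("scene",(240,245,272,285)),("top",(345,270,370,292))):
    p=F[n]["p"].astype(int);W=cloud(n,F[n]["p"],F[n]["d"])
    m=(p[...,0]>110)&(p[...,1]<70)&(p[...,2]<70)
    mm=np.zeros_like(m);mm[bx[1]:bx[3],bx[0]:bx[2]]=1;m&=mm>0
    P=W[m];print(n,m.sum(),np.argwhere(m).mean(0),np.nanmean(P,0),np.nanmin(P,0),np.nanmax(P,0))
    top=P[P[:,2]>np.nanmax(P[:,2])-0.008]; q=top[:,:2]-top[:,:2].mean(0)
    w,v=np.linalg.eigh(q.T@q); print(len(top),top.mean(0),np.sqrt(w/len(top)),v[:,1],np.degrees(np.arctan2(v[1,1],v[0,1])))
E
```

```text
scene 72 [255.45833333 255.91666667] [ 0.44148245 -0.13290078  0.05646266] [ 0.36338059 -0.14606325 -0.00618465] [ 0.46790905 -0.08538744  0.06960428]
53 [ 0.44766726 -0.13860002  0.06549612] [0.00373915 0.01094417] [-0.99820156 -0.05994698] -176.56323053955535
top 11 [281.         357.36363636] [ 0.4498043  -0.13987557  0.04223633] [ 0.42955999 -0.14886623 -0.00244506] [ 0.47585374 -0.13054486  0.06936523]
7 [ 0.4380203  -0.13716206  0.0660516 ] [0.00229254 0.00873015] [-0.78121606 -0.62426074] -141.37205199747237
```

View pics/cs0.png

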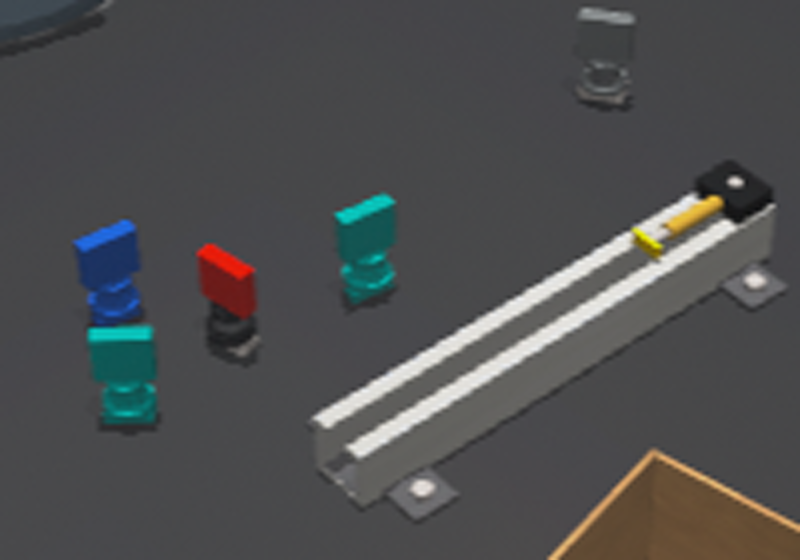

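View pics/ct0.png

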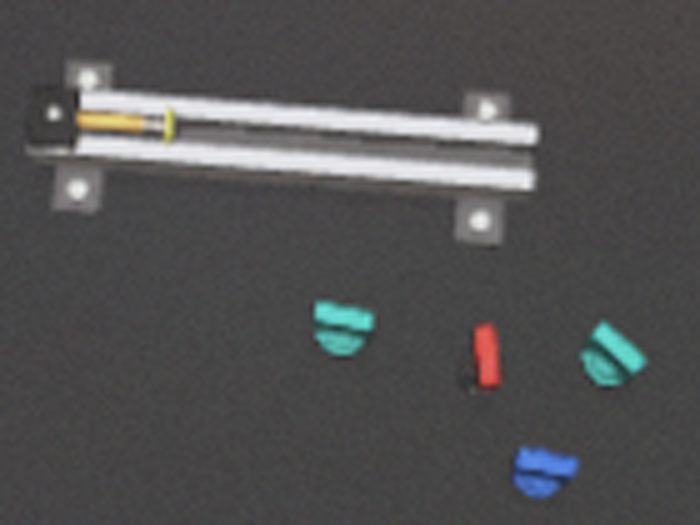

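```bash
cat >> H.py <<'E'
from scipy.optimize import minimize
from scipy.ndimage import map_coordinates
def box_pts(x,y,yaw,z0,L=.036,T=.012,za=.032,zb=.066):
    c,s=np.cos(yaw),np.sin(yaw);o=[]
    for a in(-L/2,L/2):
        for b in(-T/2,T/2):
            for z in(za,zb): o.append([x+c*a-s*b,y+s*a+c*b,z0+z])
    return np.array(o)
def cover(n,pts,bx,S=8):
    q=np.array([proj(n,P) for P in pts]); h=cv2.convexHull(q.astype(np.float32))[:,0]
    u0,v0,u1,v1=bx
    im=np.zeros(((v1-v0)*S,(u1-u0)*S),np.uint8)
    hh=(h-[u0,v0]+.5)*S-.5
    cv2.fillConvexPoly(im,np.round(hh*16).astype(np.int32),255,shift=4)
    return cv2.resize(im,(u1-u0,v1-v0),interpolation=cv2.INTER_AREA)/255.
def redness(p):
    p=p.astype(float);return np.clip((p[...,0]-(p[...,1]+p[...,2])/2)/100,0,1)
def fit_wing(fr,boxes,x0,z0,cams=("scene","top")):
    R={n:redness(fr[n])[boxes[n][1]:boxes[n][3],boxes[n][0]:boxes[n][2]] for n in cams}
    f=lambda v:sum(((cover(n,box_pts(v[0]/100,v[1]/100,v[2],z0),boxes[n])-R[n])**2).sum() for n in cams)
    b=None
    for dy in(-.3,0,.3):
        r=minimize(f,[x0[0]*100,x0[1]*100,x0[2]+dy],method="Nelder-Mead",options=dict(initial_simplex=np.array([x0[0]*100,x0[1]*100,x0[2]+dy])+np.array([[0,0,0],[.5,0,0],[0,.5,0],[0,0,.3]]),xatol=1e-3,fatol=1e-3))
        if b is None or r.fun<b.fun:b=r
    return np.array([b.x[0]/100,b.x[1]/100,b.x[2]]),b.fun
def fit_rail(fr,n,x0,ys=np.arange(-.15,.03,.004)):
    g=fr[n].astype(float).mean(-1)
    xs=np.arange(-.030,.0301,.001)
    def f(v,ret=False):
        # bright lips minus dark slot
        x,y,a=v[0]/100,x0[1],v[1];c,s=np.cos(a),np.sin(a)
        A,B=np.meshgrid(xs,ys); P=np.stack([x+c*A-s*B,y+s*A+c*B,np.full_like(A,.04)],-1).reshape(-1,3)
        cal=manip.get_calibration(n);q=(P@cal["R"].T+cal["t"])@cal["camera_matrix"].T;q=q[:,:2]/q[:,2:]
        I=map_coordinates(g,[q[:,1],q[:,0]],order=1).reshape(A.shape)
        if ret:return I
        w=np.where(np.abs(xs)<.0085,-1./17,np.where((np.abs(xs)>.0095)&(np.abs(xs)<.0205),1./22,0))
        return -(I*w).sum(1).mean()
    r=minimize(f,[x0[0]*100,x0[2]],method="Nelder-Mead",options=dict(initial_simplex=np.array([[x0[0]*100,x0[2]],[x0[0]*100+.4,x0[2]],[x0[0]*100,x0[2]+.05]]),xatol=1e-4,fatol=1e-4))
    return np.array([r.x[0]/100,x0[1],r.x[1]]),r.fun,f(r.x,True)
E
python3 - <<'E'
from H import *
fr={n:np.load("f0_%s.npz"%n)["p"] for n in("scene","top")}
bx=dict(scene=(240,240,275,290),top=(345,268,372,298))
for cams in(("scene","top"),("scene",),("top",)):
    v,f=fit_wing(fr,bx,[.447,-.139,.1],0,cams);print(cams,v,np.degrees(v[2]),f)
    for n in("scene","top"):print(proj(n,[v[0],v[1],.049]))
for n in("scene","top"):
    v,f,I=fit_rail(fr,n,[.60,-.02,0.03]);print(n,v,np.degrees(v[2]),f);print(I.mean(0).astype(int)[::2])
# rail end via top: 
for n in("top","scene"):
  p=fr[n].astype(int);W=cloud(n,p,np.load("f0_%s.npz"%n)["d"])
  m=(p[...,0]>150)&(p[...,1]>150)&(p[...,2]<110); 
  m2=np.zeros_like(m);m2[210:260,255:400]=1
  mm=m&(m2>0);print(n,mm.sum(),np.nanmin(W[mm],0),np.nanmax(W[mm],0))
E
```

```text
Traceback (most recent call last):
  File "H.py", line 36, in fit_wing
    r=minimize(f,[x0[0]*100,x0[1]*100,x0[2]+dy],method="Nelder-Mead",options=dict(initial_simplex=np.array([x0[0]*100,x0[1]*100,x0[2]+dy])+np.array([[0,0,0],[.5,0,0],[0,.5,0],[0,0,.3]]),xatol=1e-3,fatol=1e-3))
  File "H.py", line 33, in <lambda>
    f=lambda v:sum(((cover(n,box_pts(v[0]/100,v[1]/100,v[2],z0),boxes[n])-R[n])**2).sum() for n in cams)
               ~~~^^^^^^^^^^^^^^^^^^^^^^^^^^^^^^^^^^^^^^^^^^^^^^^^^^^^^^^^^^^^^^^^^^^^^^^^^^^^^^^^^^^^^^
  File "H.py", line 33, in <genexpr>
    f=lambda v:sum(((cover(n,box_pts(v[0]/100,v[1]/100,v[2],z0),boxes[n])-R[n])**2).sum() for n in cams)
                     ~~~~~^^^^^^^^^^^^^^^^^^^^^^^^^^^^^^^^^^^^^^^^^^^^^^^
  File "H.py", line 23, in cover
    q=np.array([proj(n,P) for P in pts]); h=cv2.convexHull(q.astype(np.float32))[:,0]
                ~~~~^^^^^
  File "H.py", line 11, in proj
    c=manip.get_calibration(n);q=c["camera_matrix"]@(c["R"]@np.asarray(P)+c["t"]);return q[:2]/q[2]
ValueError: time passes only in moves, steps and waits
```

```bash
sed -i 's/manip\.get_calibration(n)/CAL(n)/' H.py; sed -i '2a import functools\nCAL=functools.lru_cache(None)(manip.get_calibration)' H.py
python3 - <<'E'
from H import *
fr={n:np.load("f0_%s.npz"%n)["p"] for n in("scene","top")}
bx=dict(scene=(240,240,275,290),top=(345,268,372,298))
for cams in(("scene","top"),("scene",),("top",)):
    v,f=fit_wing(fr,bx,[.447,-.139,.1],0,cams);print(cams,v,np.degrees(v[2]),f)
    for n in("scene","top"):print(proj(n,[v[0],v[1],.049]))
for n in("scene","top"):
    v,f,I=fit_rail(fr,n,[.60,-.02,0.03]);print(n,v,np.degrees(v[2]),f);print(I.mean(0).astype(int)[::2])
for n in("top","scene"):
  p=fr[n].astype(int);W=cloud(n,p,np.load("f0_%s.npz"%n)["d"])
  m=(p[...,0]>150)&(p[...,1]>150)&(p[...,2]<110); 
  m2=np.zeros_like(m);m2[210:260,255:400]=1
  mm=m&(m2>0);print(n,mm.sum(),np.nanmin(W[mm],0),np.nanmax(W[mm],0))
E
```

```text
('scene', 'top') [ 0.44703554 -0.13719651  0.04406228] 2.524582794374433 18.738328325643984
[256.34996736 259.90878553]
[356.68663423 281.44027944]
('scene',) [ 0.44617601 -0.13688325  0.04085063] 2.340568677812363 12.748830968858131
[256.21436624 259.66551692]
[356.58830996 281.71394755]
('top',) [ 0.44956148 -0.13811238  0.10286509] 5.893735594430035 2.243774173394848
[256.75071922 260.6239626 ]
[356.97391847 280.63642067]
scene [ 0.61841937 -0.02       -0.07137751] -4.089630148123631 -53.58614495369174
[ 94  94  94  99 137 196 220 222 223 218 179 121  99  97  98  97  97  97
  97  97  98  98  98  96  88  73  69  78  84  84  85]
top [ 0.59300761 -0.02        0.27589445] 15.807587695197881 -12.119622496508928
[149 149 148 148 152 156 159 158 153 146 137 131 126 121 117 113 109 106
 105 105 106 106 104 101  97  92  88  84  80  76  73]
top 14 [ 0.58777755  0.0600379  -0.0021426 ] [0.60982557 0.1161762  0.05364897]
scene 45 [0.58007962 0.05859007 0.01654407] [0.60556097 0.11766406 0.05660432]
```

```bash
cat >> H.py <<'E'
def rail_grid(fr,n,yc=-.02):
    g=fr[n].astype(float).mean(-1);xs=np.arange(-.03,.0301,.001);ys=np.arange(-.12,.0401,.004)
    w=np.where(np.abs(xs)<.0085,-1./17,np.where((np.abs(xs)>.0095)&(np.abs(xs)<.0205),.5/11,-1./20))
    b=[];c_=CAL(n)
    A,B=np.meshgrid(xs,ys)
    for x in np.arange(.575,.625,.0005):
        for a in np.radians(np.arange(-10,6,.25)):
            c,s=np.cos(a),np.sin(a);P=np.stack([x+c*A-s*B,yc+s*A+c*B,np.full_like(A,.04)],-1).reshape(-1,3)
            q=(P@c_["R"].T+c_["t"])@c_["camera_matrix"].T;q=q[:,:2]/q[:,2:]
            I=map_coordinates(g,[q[:,1],q[:,0]],order=1).reshape(A.shape)
            b.append((  (I*w).sum(1).mean(),x,np.degrees(a),I))
    b.sort(key=lambda t:-t[0]);return b
E
python3 - <<'E'
from H import *
fr={n:np.load("f0_%s.npz"%n)["p"] for n in("scene","top")}
for n in("top","scene"):
    b=rail_grid(fr,n)
    for t in b[:4]:print(n,[round(float(k),4) for k in t[:3]])
    print(b[0][3].mean(0).astype(int))
E
```

```text
top [-18.5908, 0.5895, -4.25]
top [-18.7118, 0.5895, -4.0]
top [-18.8445, 0.59, -4.5]
top [-19.0947, 0.59, -4.25]
[ 82  85  87  89  90  91  95 106 128 156 183 204 216 223 226 228 228 228
 224 216 202 185 166 148 133 122 116 114 113 112 110 105  99  92  87  87
  94 111 138 168 194 211 220 225 227 228 228 225 217 202 182 160 138 117
 101  89  84  82  82  82  82]
scene [-2.3767, 0.5885, -4.25]
scene [-2.4497, 0.588, -4.0]
scene [-2.7076, 0.5885, -4.5]
scene [-2.8583, 0.588, -3.75]
[ 73  73  73  73  73  73  77  87 111 145 180 206 219 223 224 223 223 222
 219 209 190 162 134 112 101  96  95  94  94  94  94  94  94  94  95  96
 100 113 138 168 196 213 221 223 223 223 224 223 218 204 179 148 121 106
 100  98  98  98  98  98  98]
```

Look-alikes for the red bolt: blue (scene 227,258), turquoise (231,283) and (291,251), grey spare (351,203), and the red eraser (175,282). The only red-winged one with a black hub is at scene (257,264), top (357,281), and the close crops confirm it. Its pose is x≈0.448, y≈-0.1375, yaw≈4°. The rail's slot line passes x≈0.589 at y=-0.02, with a yaw of about -4.2°.

```bash
cat >> H.py <<'E'
def RT(deg):
    c,s=np.cos(np.radians(deg)),np.sin(np.radians(deg));return np.array([[0,c,s],[0,s,-c],[-1,0,0]],float)
def st(tag=""):
    R=manip.current_tcp_rot();print(tag,"t%.2f"%manip.current_time(),"p",np.round(manip.current_ee_pos()*1000,2),"yaw %.2f"%np.degrees(np.arctan2(R[1,1],R[0,1])),"F",np.round(manip.current_force(),2),"g%.3f"%manip.current_grip_width(),flush=True)
def shot(k,cams=("scene","top")):
    o={}
    for n in cams:
        p,d=manip.grab_frame(n);np.savez("f%s_%s.npz"%(k,n),p=p,d=d);o[n]=p
    return o
E
python3 - <<'E'
from H import *
manip.set_gripper(0.45,60)
manip.move_ptp([.448,-.1375,.16],RT(-86));st()
fr=shot(1)
crop(fr["scene"],180,130,380,280,4,"pics/cs1.png")
manip.move_l([.448,-.1375,.09],max_speed=.1);st()
fr=shot(2)
crop(fr["scene"],180,170,380,320,4,"pics/cs2.png");crop(fr["top"],290,230,430,335,5,"pics/ct2.png")
E
```

```text
t3.63 p [ 448.2  -137.04  160.06] yaw -85.93 F [-0.18 -0.48  0.22] g0.448
 t4.58 p [ 448.31 -137.61   90.42] yaw -86.00 F [-0.13  0.11 -0.51] g0.446
```

View pics/cs2.png

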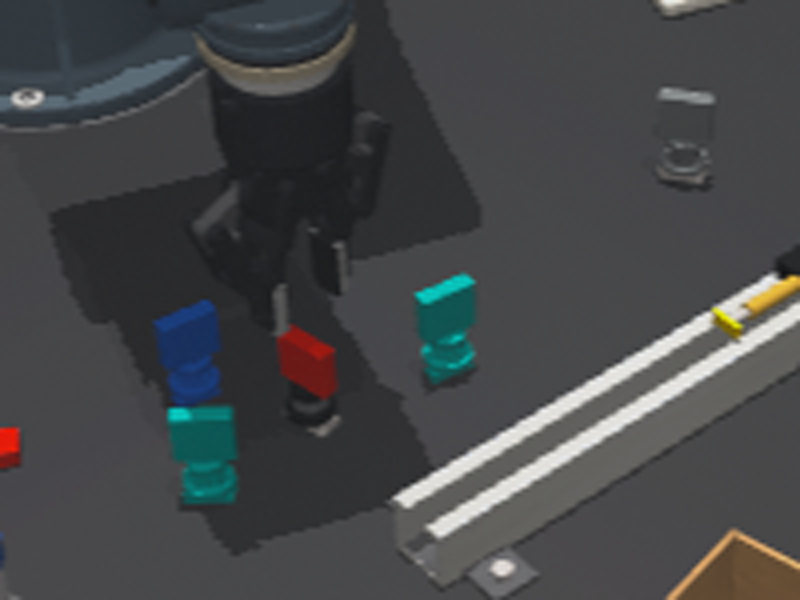

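View pics/ct2.png

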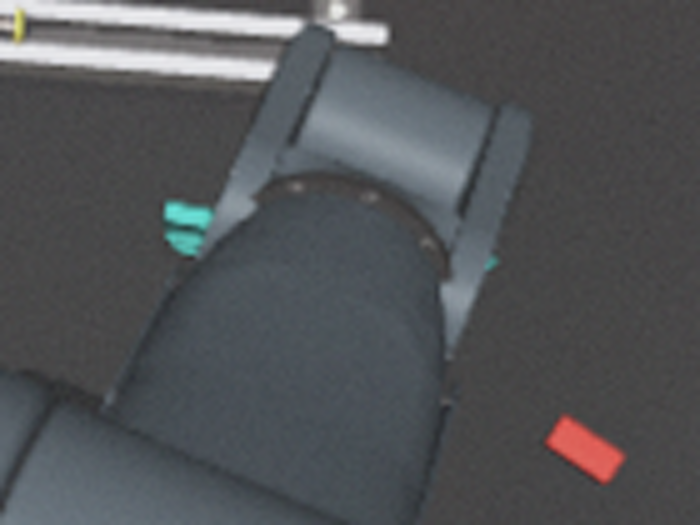

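The scene crop shows the jaws straddling the red wing (crop 307,360), clear of the blue and turquoise ones. The arm hides the bolt from the top camera. I'll descend, grip and lift.

Run:
```python
from H import *
manip.move_l([.448,-.1375,.037],max_speed=.08);manip.dwell(.2);st("down")
manip.set_gripper(0.0,60);manip.dwell(.2);st("grip")
np.save("zg.npy",manip.current_ee_pos())
manip.move_l([.448,-.1375,.12],max_speed=.12);manip.dwell(.2);st("lift")
fr=shot(3)
crop(fr["scene"],180,150,380,300,4,"pics/cs3.png")
```

```text
down t5.69 p [ 448.25 -137.59   37.42] yaw -86.00 F [ 0.87 -0.2   0.04] g0.451
grip t6.24 p [ 448.12 -137.6    37.25] yaw -86.00 F [0.92 0.35 5.87] g0.127
lift t7.28 p [ 447.69 -137.37  119.35] yaw -86.00 F [-0.06  0.74 -1.8 ] g0.130
```

View pics/cs3.png

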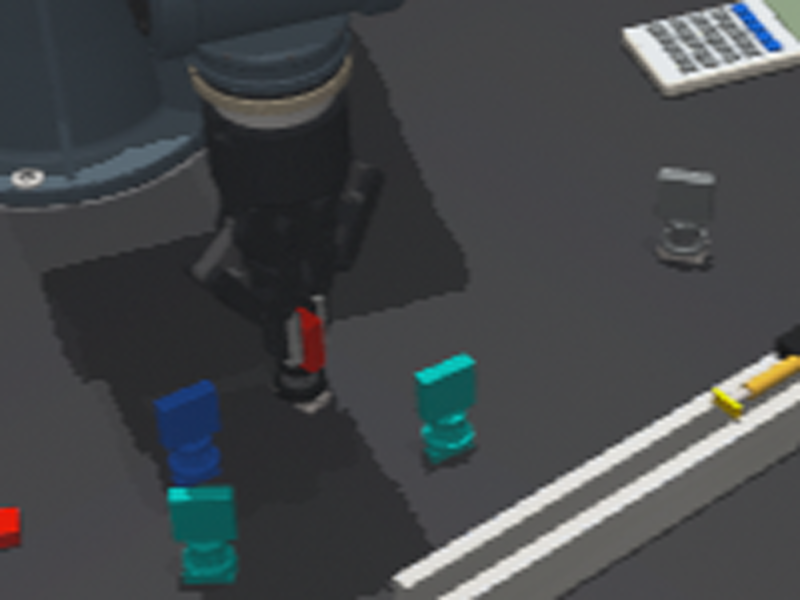

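Grip is good: the width is about 11 mm and the bolt lifted upright (crop 305,350). Next I'll hover over the slot.

```bash
cat >> H.py <<'E'
RC=np.array([.589,-.02]);RA=-4.2
def slot(s,x=0.,rc=None):
    a=np.radians(RA);c=RC if rc is None else rc
    return c+s*np.array([-np.sin(a),np.cos(a)])+x*np.array([np.cos(a),np.sin(a)])
def favg(n=6):
    f=[]
    for _ in range(n):
        manip.dwell(.03);f.append(manip.current_force())
    return np.mean(f,0)
E
python3 - <<'E'
from H import *
P=slot(0)
manip.move_l([.448,-.1375,.135],max_speed=.15)
manip.move_ptp([*P,.135],RT(RA));manip.dwell(.2);st()
manip.move_l([*P,.093],max_speed=.1);manip.dwell(.2);st()
print(favg());np.save("f0.npy",favg())
fr=shot(4)
crop(fr["scene"],230,130,430,280,4,"pics/cs4.png");crop(fr["top"],260,190,400,295,5,"pics/ct4.png")
E
```

```text
t8.89 p [588.73 -20.53 135.05] yaw -4.29 F [-0.31 -0.72 -0.8 ] g0.126
 t9.66 p [589.38 -20.06  93.71] yaw -4.20 F [ 1.42 -0.51 -1.08] g0.128
[ 0.14857147  0.03404804 -0.68409337]
```

View pics/cs4.png

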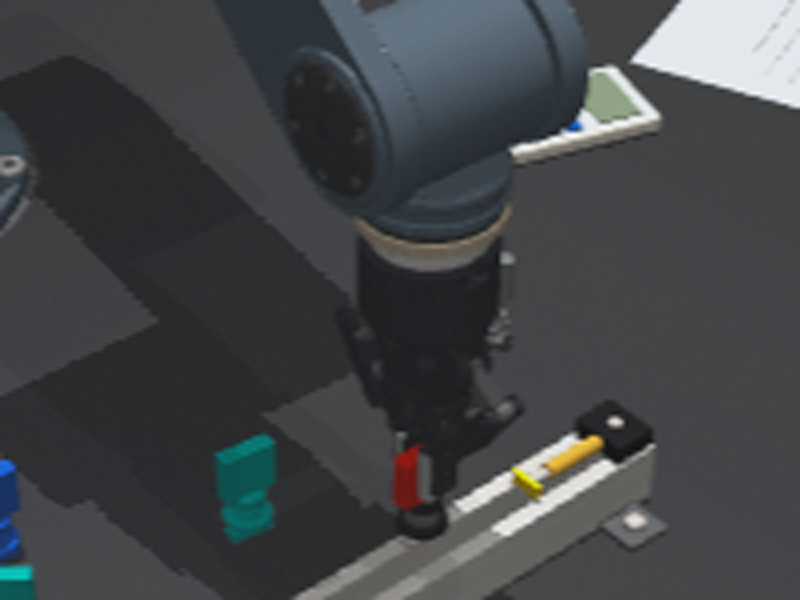

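View pics/ct4.png

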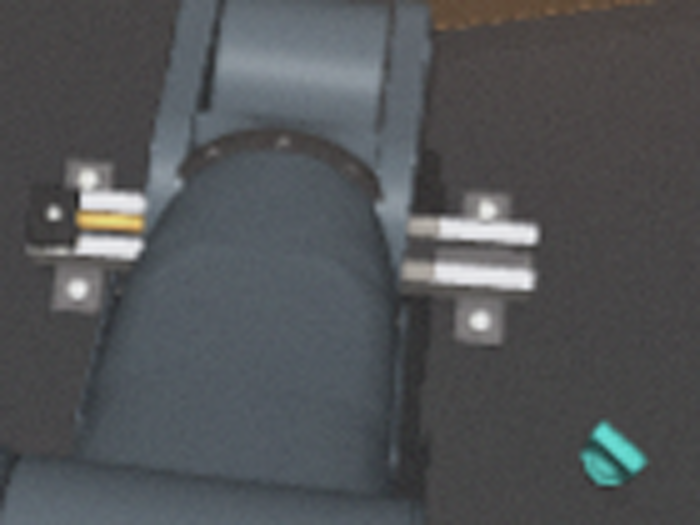

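Run:
```python
from H import *
P=slot(0)
manip.move_l([*P,.0803],max_speed=.08);manip.dwell(.2);st()
print(favg()-np.load("f0.npy"))
p=shot(5,("scene",))["scene"]
crop(p,290,220,390,295,8,"pics/cs5.png")
for z in(.043,): print(proj("scene",[*P,z]))
```

```text
t10.67 p [589.11 -20.01  80.42] yaw -4.20 F [-0.09  0.26 -0.96] g0.129
[ 0.15030407 -0.03578053  0.62146798]
[335.40173331 267.30933031]
```

View pics/cs5.png

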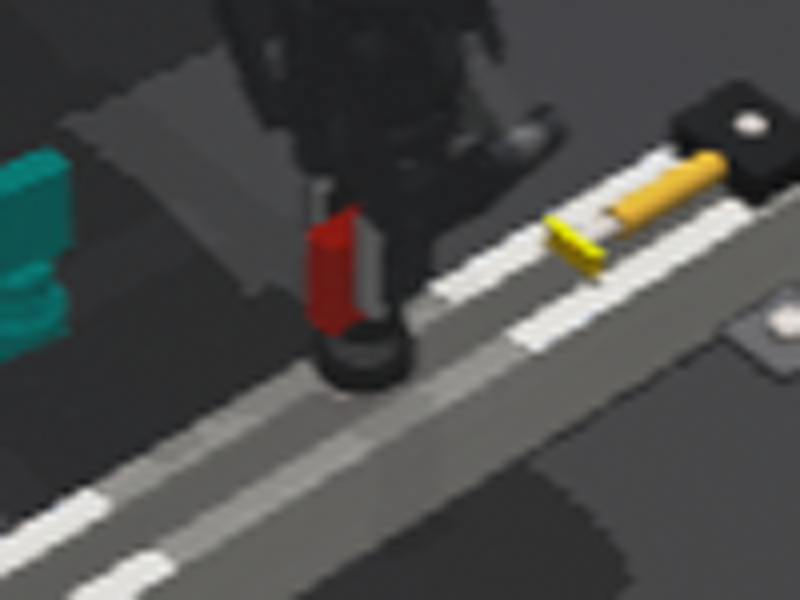

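The head is over the slot, with the collar centred at crop (362,350) between the lips. I'll lower it with a force guard.

Run:
```python
from H import *
P=slot(0);f0=np.load("f0.npy")
f0=f0*.5+.5*favg(5)
for b in (.0405,.039,.0375,.036,.0345,.033):
    manip.move_l([*P,.0373+b],max_speed=.03);f=favg(4)-f0
    print(b,np.round(manip.current_ee_pos()*1000,2),np.round(f,2),np.round(manip.current_ft_torque(),3),"t%.2f"%manip.current_time(),flush=True)
    if abs(f[2])>4 or np.hypot(f[0],f[1])>5: print("stop");break
```

```text
0.0405 [588.98 -19.99  77.75] [-0.2   0.2   0.31] [0.008 0.029 0.008] t11.47
0.039 [589.02 -20.02  76.32] [-0.03  0.34  0.13] [-0.046 -0.014  0.006] t11.85
0.0375 [589.01 -20.01  74.79] [-0.22 -0.1   0.48] [-0.027  0.021 -0.006] t12.23
0.036 [589.01 -20.    73.29] [ 0.34 -0.03  0.19] [-0.017  0.057 -0.013] t12.62
0.0345 [589.01 -20.01  71.79] [-0.45  0.2   0.09] [-0.05  -0.031  0.048] t13.00
0.033 [589.   -20.01  70.3 ] [-0.39  0.22 -0.07] [0.022 0.045 0.076] t13.38
```

Run:
```python
from H import *
P=slot(0);f0=np.load("f0.npy")
manip.move_l([*P,.0373+.0312],max_speed=.03);f0=favg(8);print(f0,np.load("f0.npy"))
for sgn in(1,-1):
    for d in np.arange(.4,2.6,.4)/1000:
        manip.move_l([*slot(0,sgn*d),.0373+.0312],max_speed=.02);f=favg(4)-f0
        print(round(sgn*d*1e3,1),np.round(manip.current_ee_pos()*1000,2),np.round(f,2),"t%.2f"%manip.current_time(),flush=True)
        if abs(f[0])>2.0: break
manip.move_l([*P,.0373+.0312],max_speed=.03)
```

```text
[ 0.6255606   0.02091203 -1.59569658] [-0.05635146  0.0035756  -1.20160139]
0.4 [589.39 -20.02  68.49] [-0.51  0.18  0.25] t14.28
0.8 [589.66 -20.02  68.44] [-1.61 -0.07  0.75] t14.67
1.2 [589.8  -20.03  68.39] [-4.53  0.16  2.53] t15.05
-0.4 [588.95 -20.05  68.6 ] [0.18 0.36 0.49] t15.43
-0.8 [588.24 -19.94  68.5 ] [-0.52  0.09  0.17] t15.82
-1.2 [587.8  -19.9   68.49] [-1.03  0.11  0.43] t16.20
-1.6 [587.53 -19.91  68.54] [ 1.11  0.16 -0.08] t16.58
-2.0 [587.39 -19.89  68.62] [ 4.11 -0.27 -1.64] t16.97
```

The slot walls were felt at +0.6 and −1.4 mm, so I'll correct the centre by −0.4 mm and slide towards the buffer.

```bash
sed -i 's/RC=np.array(\[.589,-.02\])/RC=np.array([.5886,-.02])/' H.py
python3 - <<'E'
from H import *
Z=.0373+.0312
manip.move_l([*slot(0),Z],max_speed=.03);manip.dwell(.1);f0=favg(12);print(f0)
np.save("f1.npy",f0)
for s in (.015,.03,.042):
    manip.move_l([*slot(s),Z],max_speed=.06);f=favg(3)-f0
    print(s,np.round(manip.current_ee_pos()*1000,2),np.round(f,2),flush=True)
    if abs(f[0])>5 or abs(f[1])>1.5:break
else:
    off=[]
    for sgn in(1,-1):
        for d in np.arange(.5,2.6,.3)/1000:
            manip.move_l([*slot(s,sgn*d),Z],max_speed=.02);f=favg(4)-f0
            print(round(sgn*d*1e3,1),np.round(manip.current_ee_pos()*1000,2),np.round(f,2),"t%.2f"%manip.current_time(),flush=True)
            if -sgn*f[0]>2.0: break
    manip.move_l([*slot(s),Z],max_speed=.03)
st()
E
```

```text
[ 0.21843084 -0.19957053 -0.91310081]
0.015 [589.69  -4.96  68.49] [-0.6   0.17 -0.61]
0.03 [590.77   9.96  68.46] [-0.19  0.14 -0.31]
0.042 [591.65  21.93  68.48] [-0.08  0.47 -0.17]
0.5 [592.16  21.79  68.5 ] [-0.67  0.04 -0.33] t19.80
0.8 [592.48  21.86  68.52] [-0.44  0.15 -0.14] t20.18
1.1 [592.74  21.81  68.5 ] [-0.53  0.42  0.07] t20.57
1.4 [592.84  21.81  68.43] [-3.24  0.25  1.06] t20.95
-0.5 [591.41  21.9   68.62] [-0.11  0.31  0.18] t21.33
-0.8 [590.91  21.93  68.51] [-0.11  0.38  0.13] t21.72
-1.1 [590.67  21.96  68.53] [ 0.95  0.3  -0.69] t22.10
-1.4 [590.53  21.96  68.55] [ 2.69  0.07 -1.49] t22.48
 t22.73 p [591.32  21.92  68.36] yaw -4.20 F [ 0.48 -0.15 -0.34] g0.131
```

Run:
```python
from H import *
Z=.0373+.0312
f0=favg(12);print(f0,np.load("f1.npy"));f0=(f0+np.load("f1.npy"))/2
s=.042;L=[]
while s<.085:
    s+=.002
    manip.move_l([*slot(s),Z],max_speed=.03);f=favg(5)-f0
    L.append((s,f[1]));print(round(s,4),np.round(manip.current_ee_pos()*1000,2),np.round(f,2),"t%.2f"%manip.current_time(),flush=True)
    if f[1]<-2.3 or abs(f[0])>6:break
np.save("f2.npy",f0)
```

```text
[ 0.03235558 -0.07706702 -0.97036989] [ 0.21843084 -0.19957053 -0.91310081]
0.044 [591.83  23.88  68.51] [-0.06  0.17  0.02] t23.55
0.046 [591.96  25.89  68.51] [-0.35  0.07  0.16] t23.97
0.048 [592.11  27.88  68.53] [-0.02  0.2  -0.22] t24.38
0.05 [592.23  29.85  68.48] [-0.13 -0.15  0.02] t24.80
0.052 [592.42  31.86  68.51] [-0.03  0.05 -0.32] t25.22
0.054 [592.53  33.87  68.49] [-0.35  0.08 -0.46] t25.63
0.056 [592.7   35.84  68.5 ] [-0.1   0.18 -0.32] t26.05
0.058 [592.85  37.82  68.5 ] [-0.23 -0.03  0.28] t26.47
0.06 [592.98  39.83  68.5 ] [-0.17  0.5  -0.12] t26.88
0.062 [593.14  41.82  68.51] [-0.33  0.28 -0.19] t27.30
0.064 [593.27  43.81  68.49] [ 0.07  0.27 -0.51] t27.72
0.066 [593.43  45.82  68.48] [ 0.01  0.04 -0.02] t28.13
0.068 [593.58  47.73  68.5 ] [-0.49 -1.41 -0.29] t28.55
0.07 [593.75  49.77  68.53] [-0.17 -2.73 -0.04] t28.97
```

Run:
```python
from H import *
Z=.0373+.0312;f0=np.load("f2.npy");f0[1]=-.03
for s in(.0717,):
    manip.move_l([*slot(s),Z],max_speed=.03);manip.dwell(.1);f=favg(15)-f0
    print(s,np.round(manip.current_ee_pos()*1000,2),np.round(f,2),np.round(manip.current_ft_torque(),3),"t%.2f"%manip.current_time(),flush=True)
p=shot(6,("scene",))["scene"]
crop(p,290,200,390,275,8,"pics/cs6.png")
```

```text
0.0717 [593.86  51.51  68.51] [-0.28 -3.28 -0.04] [-0.689  0.036 -0.016] t29.82
```

View pics/cs6.png

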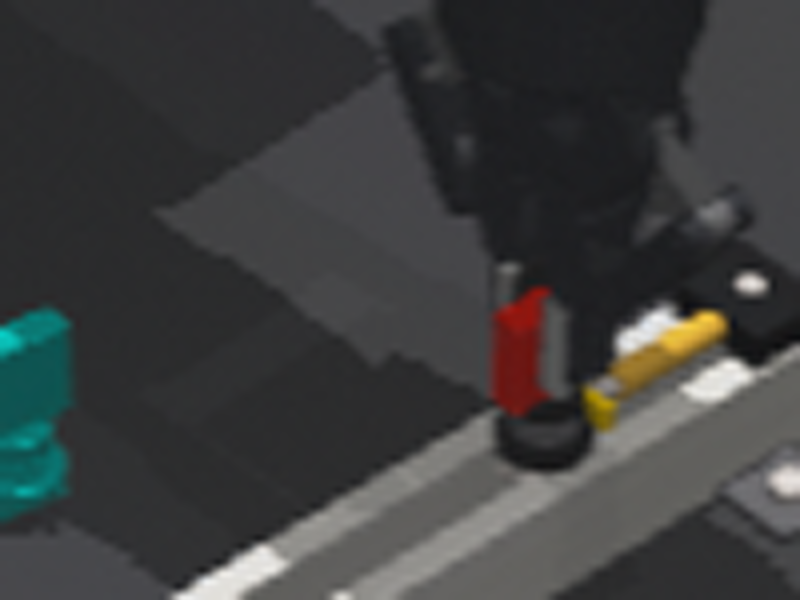

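Run:
```python
from H import *
import H
fr={n:np.load("f0_%s.npz"%n)["p"] for n in("scene","top")}
bx=dict(scene=(240,240,275,290),top=(345,268,372,298))
R=redness(fr["scene"])[248:276,246:268];print((R*9).round().astype(int))
R=redness(fr["top"])[272:292,350:364];print((R*9).round().astype(int))
for sc in(60,100,140):
    def red(p,sc=sc):
        p=p.astype(float);return np.clip((p[...,0]-(p[...,1]+p[...,2])/2-8)/sc,0,1)
    H.redness=red
    for cams in(("scene",),("top",)):
        v,f=fit_wing(fr,bx,[.447,-.138,.08],0,cams);print(sc,cams,np.round(v,4),np.degrees(v[2]),f)
q=H.cover("scene",box_pts(.4462,-.1369,.04,0),(246,248,268,276));print((q*9).round().astype(int))
```

```text
[[0 0 0 0 0 0 0 0 0 0 0 0 0 0 0 0 0 0 0 0 0 0]
 [0 0 0 0 0 0 0 0 0 0 0 0 0 0 0 0 0 0 0 0 0 0]
 [0 0 0 0 0 0 0 0 0 0 0 0 0 0 0 0 0 0 0 0 0 0]
 [0 0 0 0 1 9 9 9 4 0 0 0 0 0 0 0 0 0 0 0 0 0]
 [0 0 0 4 9 9 9 9 9 9 1 0 0 0 0 0 0 0 0 0 0 0]
 [0 0 0 9 9 9 9 9 9 9 9 8 1 0 0 0 0 0 0 0 0 0]
 [0 0 0 4 9 9 9 9 9 9 9 9 9 4 0 0 0 0 0 0 0 0]
 [0 0 0 4 8 7 9 9 9 9 9 9 9 9 9 1 0 0 0 0 0 0]
 [0 0 0 3 7 7 7 8 9 9 9 9 9 9 9 9 9 1 0 0 0 0]
 [0 0 0 3 7 7 7 7 7 9 9 9 9 9 9 9 9 9 0 0 0 0]
 [0 0 0 2 5 7 7 7 8 7 8 9 9 9 9 9 9 3 0 0 0 0]
 [0 0 0 2 5 7 7 7 7 7 7 7 8 9 9 8 7 3 0 0 0 0]
 [0 0 0 2 5 7 7 7 7 7 7 7 7 8 7 7 7 3 0 0 0 0]
 [0 0 0 0 4 7 7 7 7 7 7 7 7 7 7 7 7 3 0 0 0 0]
 [0 0 0 0 4 7 7 7 7 7 7 7 7 7 7 7 7 4 1 0 0 0]
 [0 0 0 0 3 6 7 7 7 7 7 7 7 7 7 7 7 5 1 0 0 0]
 [0 0 0 0 0 1 6 8 7 7 7 7 7 7 7 7 7 5 1 0 0 0]
 [0 0 0 0 0 0 0 3 6 7 7 7 7 7 7 7 7 6 2 0 0 0]
 [0 0 0 0 0 0 0 0 1 4 6 7 7 7 7 7 7 6 2 0 0 0]
 [0 0 0 0 0 0 0 0 0 0 2 6 8 7 8 7 7 5 1 0 0 0]
 [0 0 0 0 0 0 0 0 0 0 0 0 4 6 8 7 5 1 0 0 0 0]
 [0 0 0 0 0 0 0 0 0 0 0 0 0 1 5 4 1 0 0 0 0 0]
 [0 0 0 0 0 0 0 0 0 0 0 0 0 0 0 0 0 0 0 0 0 0]
 [0 0 0 0 0 0 0 0 0
[... 1915 characters left out ...]
 0 1 9 9 9 9 9 9 9 9 9 9 9 9 9 8 0 0 0 0]
 [0 0 0 0 9 9 9 9 9 9 9 9 9 9 9 9 9 9 0 0 0 0]
 [0 0 0 0 4 9 9 9 9 9 9 9 9 9 9 9 9 9 0 0 0 0]
 [0 0 0 0 0 2 8 9 9 9 9 9 9 9 9 9 9 9 1 0 0 0]
 [0 0 0 0 0 0 0 5 9 9 9 9 9 9 9 9 9 9 2 0 0 0]
 [0 0 0 0 0 0 0 0 2 8 9 9 9 9 9 9 9 9 3 0 0 0]
 [0 0 0 0 0 0 0 0 0 1 6 9 9 9 9 9 9 9 3 0 0 0]
 [0 0 0 0 0 0 0 0 0 0 0 3 8 9 9 9 9 5 0 0 0 0]
 [0 0 0 0 0 0 0 0 0 0 0 0 1 7 9 7 2 0 0 0 0 0]
 [0 0 0 0 0 0 0 0 0 0 0 0 0 0 3 0 0 0 0 0 0 0]
 [0 0 0 0 0 0 0 0 0 0 0 0 0 0 0 0 0 0 0 0 0 0]
 [0 0 0 0 0 0 0 0 0 0 0 0 0 0 0 0 0 0 0 0 0 0]
 [0 0 0 0 0 0 0 0 0 0 0 0 0 0 0 0 0 0 0 0 0 0]
 [0 0 0 0 0 0 0 0 0 0 0 0 0 0 0 0 0 0 0 0 0 0]
 [0 0 0 0 0 0 0 0 0 0 0 0 0 0 0 0 0 0 0 0 0 0]]
```

Buffer force is 3.3 N and the plate is visibly squeezed (crop 600,405) with the bolt lengthwise. Next I'll press down.

Run:
```python
from H import *
f0=np.load("f2.npy");f0[1]=-.03;s=.0717
for b in(.029,.027,.0252):
    manip.move_l([*slot(s),.0373+b],max_speed=.03);f=favg(6)-f0
    print(b,np.round(manip.current_ee_pos()*1000,2),np.round(f,2),np.round(manip.current_ft_torque(),3),"g%.3f"%manip.current_grip_width(),"t%.2f"%manip.current_time(),flush=True)
    if f[2]>16:break
```

```text
0.029 [594.07  51.53  66.53] [-0.7  -3.13  5.17] [-0.636 -0.022  0.007] g0.130 t30.32
0.027 [594.1   51.53  64.68] [-0.94 -3.28  7.74] [-0.643  0.205 -0.013] g0.130 t30.77
0.0252 [594.14  51.53  63.09] [-2.06 -3.37 10.23] [-0.682  0.331 -0.001] g0.126 t31.22
```

```bash
cat >> H.py <<'E'
def pose(psi,B,e):  # tcp xy for bolt centre B, bolt axis offset e along wing
    a=np.radians(psi);return np.asarray(B)-e*np.array([np.cos(a),np.sin(a)])
E
python3 - <<'E'
from H import *
f0=np.load("f2.npy");f0[1]=-.03;e=-.0005
B=slot(.0717+e);Z=.0373+.0242
psi0=90+RA
manip.move_l([*pose(psi0,B,e),Z],max_speed=.03)
for d in(3,8,15,24,33,42):
    psi=psi0-d
    manip.move_l([*pose(psi,B,e),Z],RT(psi-90),max_speed=.02);f=favg(3)-f0
    R=manip.current_tcp_rot()
    print(d,"yaw %.1f"%np.degrees(np.arctan2(R[1,1],R[0,1])),np.round(manip.current_ee_pos()*1000,2),np.round(f,2),np.round(manip.current_ft_torque(),2),"t%.2f"%manip.current_time(),flush=True)
    if np.linalg.norm(f[:2])>10 or f[2]>17 or abs(manip.current_ft_torque()[2])>.6:print("stop");break
E
```

```text
3 yaw -7.2 [594.25  51.5   62.25] [-2.78 -3.17 11.98] [-0.58  0.41 -0.06] t31.82
8 yaw -12.2 [594.36  51.5   62.26] [-2.05 -3.41 10.9 ] [-0.66  0.32 -0.11] t32.17
15 yaw -19.2 [594.51  51.48  62.29] [-1.64 -3.26 11.13] [-0.73  0.28 -0.03] t32.54
24 yaw -28.2 [594.64  51.41  62.33] [-1.72 -4.04 11.68] [-0.69  0.31 -0.1 ] t32.95
33 yaw -37.2 [594.72  51.34  62.35] [-1.91 -3.9  11.4 ] [-0.74  0.26 -0.07] t33.36
42 yaw -46.2 [594.8   51.28  62.35] [-1.5  -3.59 11.45] [-0.72  0.24 -0.02] t33.77
```

Run:
```python
from H import *
f0=np.load("f2.npy");f0[1]=-.03;e=-.0005
B=slot(.0717+e);Z=.0373+.0242
psi0=90+RA
for d in(51,60,69,78,84,89,91):
    psi=psi0-d
    manip.move_l([*pose(psi,B,e),Z],RT(psi-90),max_speed=.02);f=favg(3)-f0
    R=manip.current_tcp_rot();T=manip.current_ft_torque()
    print(d,"yaw %.1f"%np.degrees(np.arctan2(R[1,1],R[0,1])),np.round(manip.current_ee_pos()*1000,2),np.round(f,2),np.round(T,2),"t%.2f"%manip.current_time(),flush=True)
    if np.linalg.norm(f[:2])>10 or f[2]>17 or abs(T[2])>.6:print("stop");break
p=shot(7,("scene",))["scene"]
crop(p,290,200,390,275,8,"pics/cs7.png")
```

```text
51 yaw -55.2 [594.77  51.22  62.3 ] [-1.57 -3.86 11.35] [-0.81  0.27 -0.1 ] t34.17
60 yaw -64.2 [594.83  51.15  62.32] [-2.37 -3.47 11.55] [-0.75  0.29 -0.09] t34.58
69 yaw -73.2 [594.86  51.06  62.31] [-1.73 -4.17 11.51] [-0.8   0.27 -0.08] t34.99
78 yaw -82.2 [594.86  50.96  62.31] [-1.48 -4.31 10.54] [-0.86  0.3  -0.03] t35.40
84 yaw -88.2 [594.83  50.91  62.29] [-1.07 -4.37 11.46] [-0.79  0.34 -0.12] t35.76
89 yaw -93.2 [594.79  50.86  62.28] [-1.46 -4.28 11.15] [-0.84  0.34 -0.12] t36.11
91 yaw -95.2 [594.79  50.84  62.31] [-2.18 -4.58 11.02] [-0.83  0.36 -0.  ] t36.46
```

View pics/cs7.png

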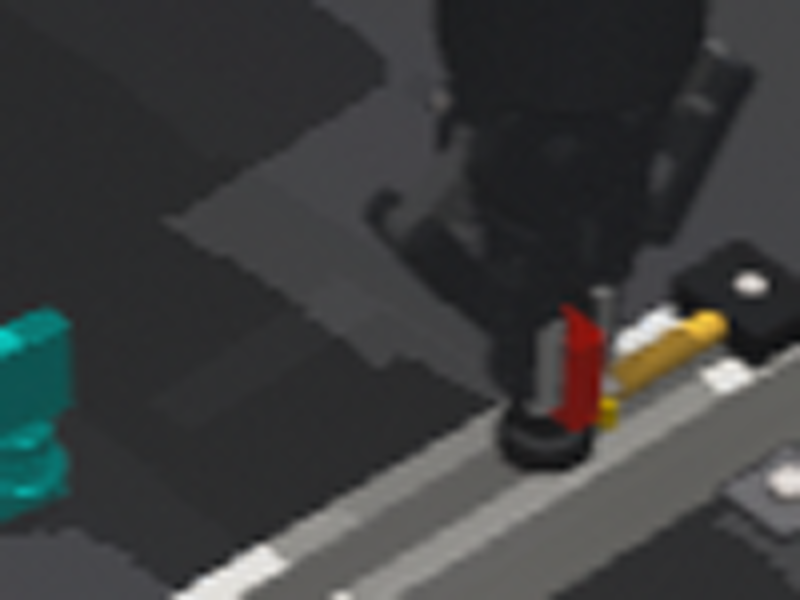

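Run:
```python
from H import *
f0=np.load("f2.npy");f0[1]=-.03;e=-.0005
Z=.0373+.0242;psi=RA
for ds in(-.0005,-.001,-.0015):
    B=slot(.0717+e+ds)
    manip.move_l([*pose(psi,B,e),Z],RT(psi-90),max_speed=.02);f=favg(6)-f0
    print(ds,np.round(manip.current_ee_pos()*1000,2),np.round(f,2),np.round(manip.current_ft_torque(),2),"t%.2f"%manip.current_time(),flush=True)
```

```text
-0.0005 [594.83  50.67  62.33] [-1.48 -2.01 11.47] [-0.39  0.3   0.04] t36.96
-0.001 [594.86  50.51  62.38] [-1.59  0.74 11.43] [-0.01  0.28 -0.05] t37.41
-0.0015 [594.87  50.22  62.39] [-1.26  1.46 11.26] [ 0.27  0.29 -0.02] t37.86
```

Run:
```python
from H import *
f0=np.load("f2.npy");f0[1]=-.03;e=-.0005
Z=.0373+.0242;B=slot(.0717+e-.001)
for d in(4,-1,4,-1,2,0):
    psi=RA+d
    manip.move_l([*pose(psi,B,e),Z],RT(psi-90),max_speed=.02);f=favg(4)-f0
    print(d,np.round(manip.current_ee_pos()*1000,2),np.round(f,2),np.round(manip.current_ft_torque(),2),"t%.2f"%manip.current_time(),flush=True)
```

```text
4 [595.08  50.32  62.45] [-0.29 -1.57 11.31] [-0.24  0.08  0.06] t38.24
-1 [594.93  50.09  62.37] [-0.94 -2.37 11.37] [-0.46  0.25 -0.05] t38.62
4 [595.13  50.09  62.47] [-0.42 -2.53 11.17] [-0.6   0.12  0.09] t39.01
-1 [594.93  49.97  62.35] [-0.83 -3.33 11.38] [-0.57  0.23 -0.09] t39.39
2 [595.11  50.01  62.45] [-0.38 -3.43 11.19] [-0.66  0.11  0.11] t39.77
0 [595.02  49.95  62.41] [-0.31 -3.26 11.16] [-0.67  0.19 -0.02] t40.16
```

Small yaw oscillations relaxed the friction, and the reading settled at 3.3–3.4 N on the buffer. Now I'll let the bolt rise until the lips catch the head.

Run:
```python
from H import *
f0=np.load("f2.npy");f0[1]=-.03;e=-.0005
B=slot(.0717+e-.001);psi=RA
for b in(.0252,.0260,.0266,.0270,.0274,.0278):
    manip.move_l([*pose(psi,B,e),.0373+b],max_speed=.02);f=favg(4)-f0
    print(b,np.round(manip.current_ee_pos()*1000,2),np.round(f,2),np.round(manip.current_ft_torque(),2),"t%.2f"%manip.current_time(),flush=True)
    if f[2]<1.5:break
```

```text
0.0252 [594.97  49.96  63.28] [-0.04 -3.23  9.68] [-0.64  0.06 -0.03] t40.54
0.026 [594.99  49.99  64.  ] [ 0.06 -3.32  9.02] [-0.63 -0.07  0.01] t40.92
0.0266 [594.94  49.96  64.29] [ 2.38 -3.06  6.79] [-0.7  -0.4  -0.02] t41.31
0.027 [594.91  49.98  64.35] [ 4.47 -2.83  2.49] [-0.65 -0.73  0.03] t41.69
0.0274 [594.88  49.99  64.42] [ 5.39 -3.16 -1.64] [-0.62 -1.03  0.03] t42.08
```

Run:
```python
from H import *
f0=np.load("f2.npy");f0[1]=-.03;e=-.0005
B=slot(.0717+e-.001,.0005);psi=RA
for dx in(.0003,.0006):
    B=slot(.0717+e-.001,dx)
    manip.move_l([*pose(psi,B,e),.0373+.0272],max_speed=.02);f=favg(5)-f0
    print(np.round(manip.current_ee_pos()*1000,2),np.round(f,2),np.round(manip.current_ft_torque(),2),"t%.2f"%manip.current_time(),flush=True)
p=shot(8,("scene",))["scene"]
crop(p,290,200,390,275,8,"pics/cs8.png")
```

```text
[594.93  49.97  64.39] [ 4.68 -2.62  0.65] [-0.6 -0.8  0. ] t42.49
[594.9   49.96  64.36] [ 4.24 -2.73 -0.49] [-0.53 -0.76 -0.02] t42.91
```

View pics/cs8.png

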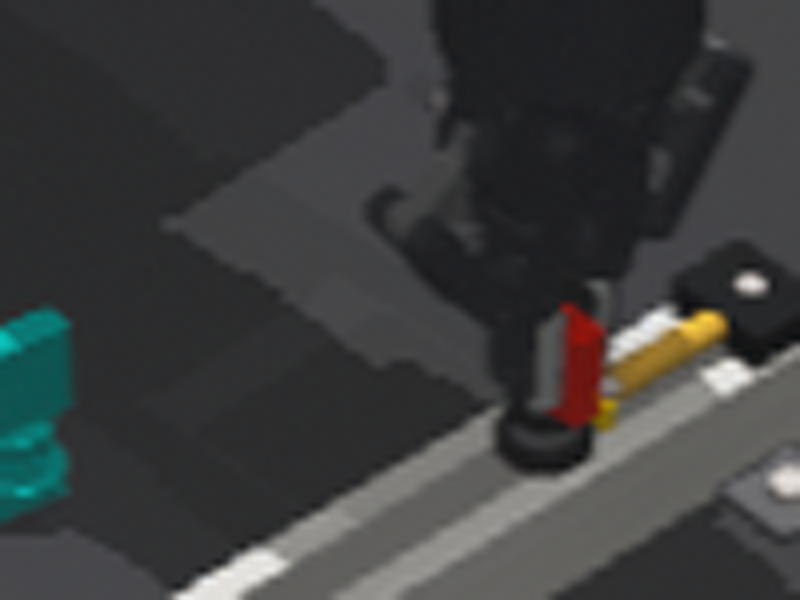

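Run:
```python
from H import *
st("pre");manip.set_gripper(0.35,20);manip.dwell(.2);st("open")
f0=np.load("f2.npy");print(favg(5)-f0)
p=manip.current_ee_pos()
P=[p[0],p[1]]
manip.move_l([*P,.11],max_speed=.08);st("up")
manip.move_l([*P,.16],max_speed=.15)
manip.move_ptp([.45,.10,.25],RT(RA-90));manip.dwell(.2);st("away")
fr=shot(9)
crop(fr["scene"],290,200,390,275,8,"pics/cs9.png");crop(fr["top"],255,205,375,295,6,"pics/ct9.png")
```

```text
pre t42.96 p [594.91  49.98  64.37] yaw -94.20 F [ 4.57 -2.47 -1.84] g0.129
open t43.48 p [594.72  50.    64.46] yaw -94.20 F [-0.41 -0.07 -0.25] g0.348
[-0.16719238  0.14984863  0.85544217]
up t44.37 p [594.63  49.97 109.88] yaw -94.20 F [-0.16 -0.05  0.4 ] g0.350
away t45.79 p [450.58  99.65 249.  ] yaw -94.23 F [ 0.02 -0.19 -0.42] g0.348
```

View pics/cs9.png

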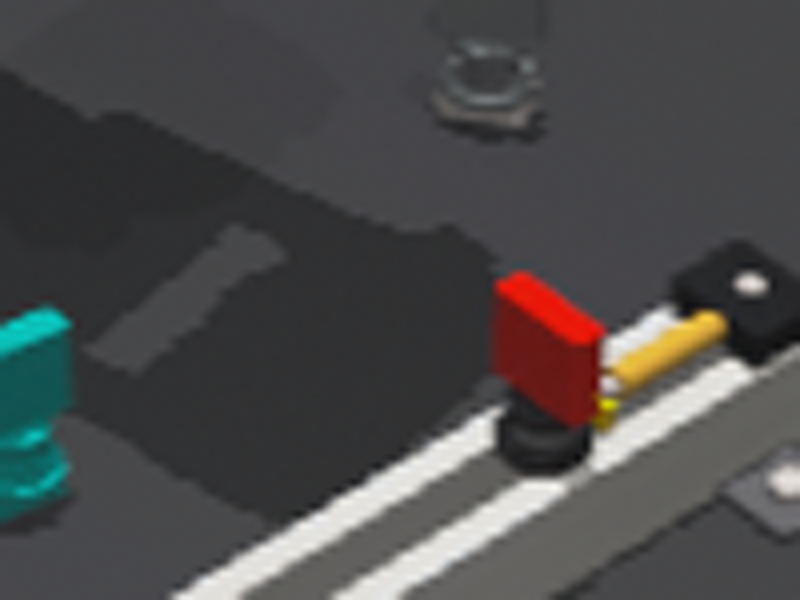

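View pics/ct9.png

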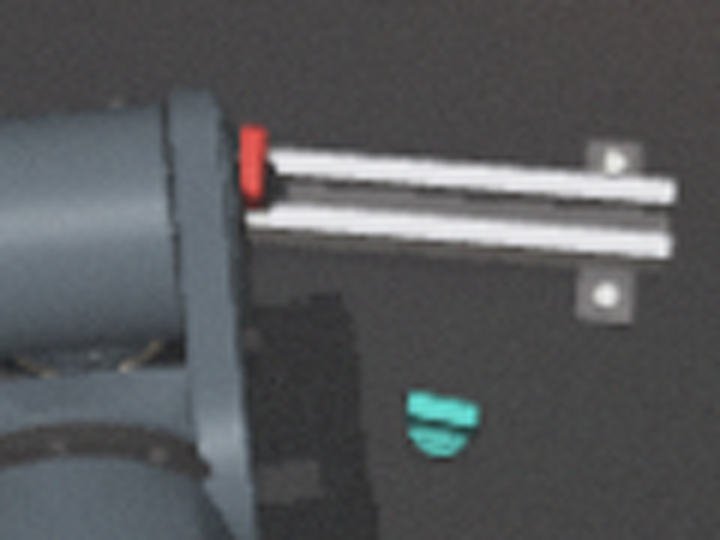

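Run:
```python
from H import *
import H
manip.move_ptp([.2,.40,.28],RT(30));manip.dwell(.2);st()
fr=shot(10)
def red(p,sc=60):
    p=p.astype(float);return np.clip((p[...,0]-(p[...,1]+p[...,2])/2-8)/sc,0,1)
H.redness=red
bx=dict(scene=(345,225,372,258),top=(288,218,312,250))
for cams in(("scene",),("top",)):
  for z in(.025,.027,.030):
    v,f=fit_wing(fr,bx,[.594,.05,-.07],z,cams);print(cams,z,np.round(v,4),"deg %.1f"%np.degrees(v[2]),round(f,2))
# yellow plate top view
f0=np.load("f0_top.npz")["p"];
for a,nm in((f0,"a"),(fr["top"],"b")): crop(a,260,215,340,275,10,"pics/ct10%s.png"%nm)
a=cv2.imread("pics/ct10a.png");b=cv2.imread("pics/ct10b.png")
cv2.imwrite("pics/ct10.png",np.vstack([a[100:400],b[100:400]]))
crop(fr["scene"],290,200,390,275,8,"pics/cs10.png")
for k in("spare","eraser","weight","calculator","scale","water"):
    print(k,[ (np.round(r["at"],3),round(r["confidence"],2)) for r in manip.look_for("scene",k)[:2]])
d=cv2.absdiff(np.load("f0_scene.npz")["p"],fr["scene"]).max(-1)
cv2.imwrite("pics/diff.png",d)
```

```text
t47.55 p [200.57 399.73 279.94] yaw 29.90 F [ 0.21  0.18 -0.53] g0.350
('scene',) 0.025 [ 0.5919  0.0521 -0.1281] deg -7.3 31.36
('scene',) 0.027 [ 0.5933  0.0505 -0.1128] deg -6.5 31.68
('scene',) 0.03 [ 0.5957  0.0479 -0.1197] deg -6.9 32.17
('top',) 0.025 [ 0.5969  0.0506 -0.0918] deg -5.3 6.22
('top',) 0.027 [ 0.5964  0.0505 -0.0911] deg -5.2 6.25
('top',) 0.03 [ 0.5956  0.0503 -0.094 ] deg -5.4 6.32
spare []
eraser [(array([ 0.34 , -0.294,  0.016]), 0.65)]
weight [(array([0.699, 0.358, 0.024]), 0.69)]
calculator [(array([0.307, 0.393, 0.014]), 0.84), (array([ 0.602, -0.034,  0.029]), 0.35)]
scale [(array([ 0.362, -0.461,  0.019]), 0.92), (array([0.597, 0.041, 0.071]), 0.45)]
water [(array([ 0.581, -0.429,  0.111]), 0.74)]
```

View pics/ct10.png

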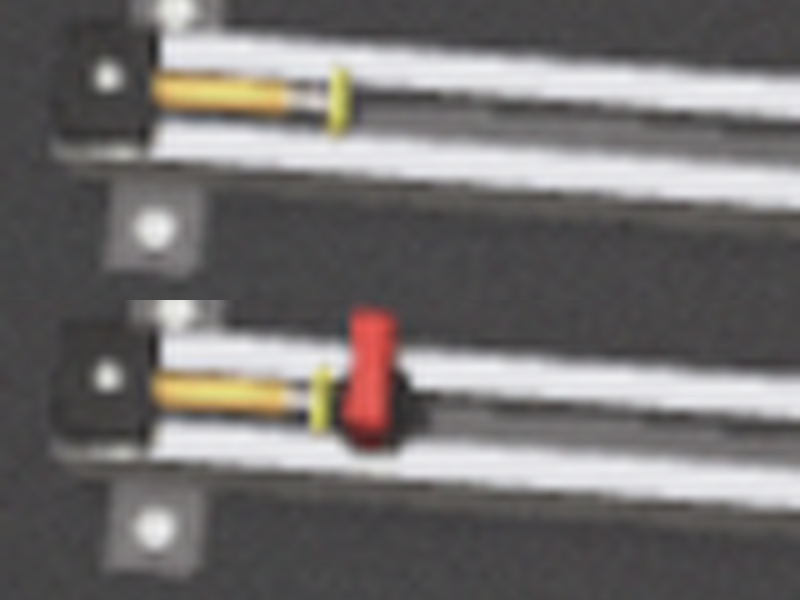

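View pics/diff.png

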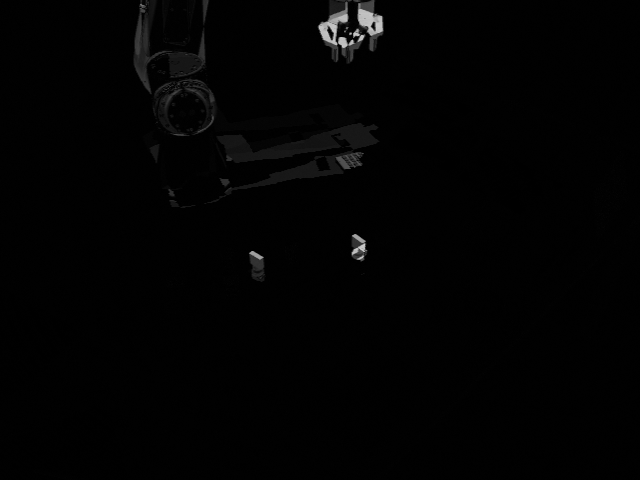

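Run:
```python
from H import *
c=CAL("top")
for k in("0","10"):
    p=np.load("f%s_top.npz"%k)["p"].astype(float)[220:234+4,288:300]
    y=np.clip((p[...,0]+p[...,1])/2-p[...,2]-40,0,None)
    # columns of plate only
    g=y.sum(0);u=(np.arange(288,300)*g).sum()/g.sum();print(k,g.astype(int),u)
print((proj("top",[.5945,.055,.0465])-proj("top",[.5945,.06,.0465]))/5,"px per mm")
for x in(-.09,0.09): print([proj("scene",[.5937+t,.050,.027+h]).round(1) for t in(-.018,.018) for h in(.032,.066)])
```

```text
0 [ 16   0   0   0   0 267 136   0   0   0   0   0] 293.13365155131265
10 [ 12   0   0 220 211   0   7 195 350 351 148   0] 294.9281176863925
[0.3158154  0.00220212] px per mm
[array([352.2, 245.2]), array([352.7, 234.2]), array([363.6, 252.5]), array([364.2, 241.5])]
[array([352.2, 245.2]), array([352.7, 234.2]), array([363.6, 252.5]), array([364.2, 241.5])]
```

View pics/cs10.png

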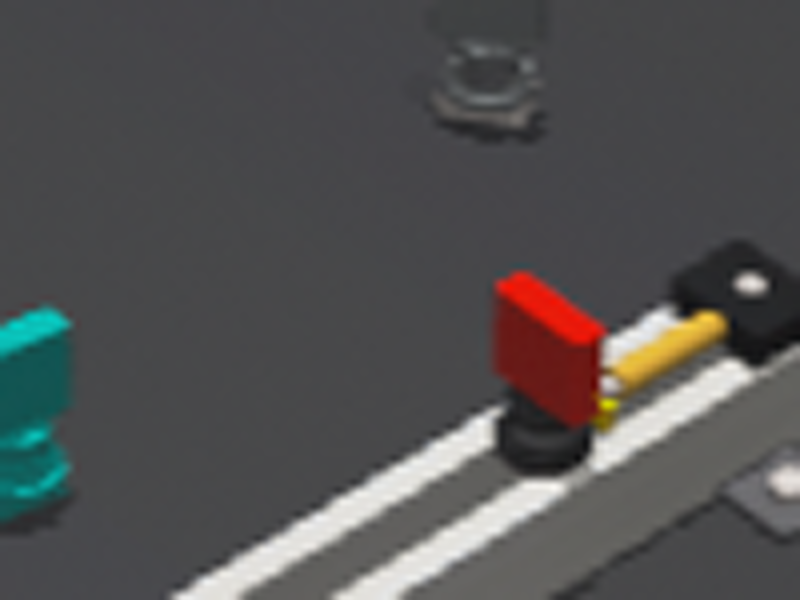

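Run:
```python
from H import *
st();manip.sign_off()
```

```text
t47.95 p [200.04 399.99 280.03] yaw 30.00 F [-0.17  0.34 -0.46] g0.353
the job is handed in; nothing more can be done
```

The red bolt is locked across the slot with the buffer still squeezed, and I handed the job in at about 48 s of the 64 s allowed. The hand-in gives no verdict, so what follows rests on my own checks.

**What I did:** I gripped the red bolt by its wing and lowered it into the slot about 65 mm short of the buffer. I centred it by feeling for the slot walls, then slid it on until it pushed the yellow plate with 3.3 N. I pressed it down with about 11 N, to 25 mm above the rail's underside, and turned it 90° clockwise. It rose until the lips caught the head at about 27.1 mm, and then I let go and backed the arm away.

**Last checks:**
- **Position:** the released bolt stands upright, turned across the slot to within about 3° by the camera fits.
- **Buffer squeeze:** the plate moved about 5.9 mm in the top camera, which means roughly 3.9 N. The wrist sensor read 3.3 to 3.4 N before release. The two differ by about 0.5 N, and both are inside the 1.8 to 5.2 N limit.
- **Other things:** comparing scene pictures from before and after shows only the red bolt and the arm changed. The last network search did not find the grey bolt, but it stands unmoved in the picture.

**Where checks disagreed:**
- **Bolt position:** the two cameras put the bolt about 3 mm apart across the slot (x 0.593 and 0.596 m). The top camera already read about 1 mm high when I felt for the slot walls. I relied on the felt slot centre, which agrees with the scene camera.
- **Sideways load:** the wrist showed about 4 N sideways just before release. It was gone once the gripper opened.

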